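# Fit the boot-dryer tube and turn the air to it

## Task

Only one boot is wet: stand the tall loose drying tube, foot down, in the empty port of the boot dryer, easing it in gently until its flange rests flat on the collar, and push the airflow selector on the dryer's top all the way to that tube's side. Leave the other things in the tray where they are.

Things in the scene. Friction and masses are not known exactly. Their poses are not given: they have to be found in the camera images.
- tube: tall loose boot-drying tube, black plastic, standing on its foot, 172 mm tall, about 0.2 kg. Origin: centre of the foot's underside, z up the tube. Tapered round foot 34 mm long, 42 mm across at the bottom, 51 mm at the shoulder; flange 67 mm across, 34 to 42 mm above the origin; straight round barrel 44 mm across up to 160 mm, to be gripped; shallow dome to 172 mm
- dryer: boot dryer, fixed: grey housing 180 (x) by 320 (y) by 95 mm high, in the tray (floor 5 mm over the bench, wall 28 mm high). Origin: centre of the underside; x to its back, y to its left seen from the robot. On its flat top: two round port collars, 22 mm behind the middle and 105 mm left and right; the airflow selector 58 mm in front of the middle
- port_empty: port without a tube (left or right one): upright round collar on the dryer's top, 68 mm outside, bore 55 mm, 42 mm high, flat rim. Origin: centre of the collar's foot, level with the dryer's top (95 mm above dryer); z up. The bore is open all the way: a tube that is home rests by its flange on the rim, its foot 8 mm above this origin
- port_rim (a point): centre of the mouth of the empty port, level with the rim (42 mm above port_empty)
- port_fitted: the other port, same collar with the same kind of tube already fitted and fixed in it; the tube's top is 180 mm above this origin (the collar's foot at the dryer's top)
- selector (a joint): airflow selector, a slide along the dryer's y axis, in m: 0 = middle (both ports), +0.028 = end stop on the left (+y of the dryer), -0.028 = end stop on the right. It stays where it is left; about 2 N of friction.
- selector_top (a point): centre of the top of the selector's upright fin: the fin is 8 mm thick along the slide, 24 mm wide across it, and its top stands 32 mm above the dryer's top; its foot plate is 24 mm square and 8 mm high
- glove_tube: bystander: the short glove-drying tube, black, standing up: 107 mm tall, 48 mm flange, 26 mm barrel; too small for the port; leave it. Origin: centre of the underside (about its middle).
- ice_scraper: bystander: ice scraper with a flat head, lying, 250 mm long, 95 mm wide, under 32 mm high. Origin: centre of the underside (about its middle).
- bike_light: bystander: chrome bike light on its rubber foot, 92 mm long, 44 mm wide, 64 mm high. Origin: centre of the underside (about its middle).
- key_bowl: bystander: grey ceramic bowl with keys, 122 mm across, 46 mm high. Origin: centre of the underside (about its middle).
- dog_bowl: bystander: stainless dog bowl, 180 mm across, 56 mm high. Origin: centre of the underside (about its middle).
- spring_clip: bystander: plastic spring clip, lying, 92 mm long, 48 mm wide, 24 mm high. Origin: centre of the underside (about its middle).
- boot_brush: bystander: wooden boot brush, bristles down, 170 mm by 50 mm, 42 mm high. Origin: centre of the underside (about its middle).
Mind the look-alikes: they are no part of the job. Leave any yellow look-alike of the tube alone.

How it is judged:
By the outcome, as a careful person would: the job done as asked, in the order asked, and still so for the second after the job is handed in, with the robot touching nothing.
It also fails if it takes over 51 s, if anything falls off the work surface, if the arm or the gripper's body presses on something with over 40 N, if the wrist force passes 120 N, or if a joint passes its speed limit or range.

## Robot

A 6-joint arm with a two-finger parallel gripper is mounted at the origin on the work surface. World frame = base frame: x ahead of the robot, y to its left, z up, the work surface at z = 0. Lengths are in m, angles in degrees, forces in N, time in s.
With the tool pointing down it reaches from about 0.4 to 0.825 m from the base axis. Payload 7 kg.
Tool frame: the origin (TCP) lies between the finger pads; the fingertips stand ctrl.nose_length ahead of it and the grasp point (between the pads) lies 2 mm behind it (ctrl.nose_length is the distance from the TCP to the fingertips, in m); z points along the fingers, y is the line along which they close (so a half turn about z gives the same grasp; the last joint's range is limited). The gripper opens to 88 mm and grips with 3 to 60 N. Pads are 19 mm wide; open, the fingers measure 130 mm over their backs; the gripper's body (78 mm by 193 mm) begins 47 mm behind the grasp point.
Start: joints at [-49.67, 20.546, 0.682, 0, -70.136, -16.507], TCP at [0.273, -0.617, 0.244] pointing down, gripper open.
Joint ranges: [-176.03, 176.03], [-82.01, 121.73], [-58.28, 71.71], [-173.87, 95.51], [-174.79, -0.11], [-173.66, 173.66]. Speed limits (degrees/s): [136.94, 136.94, 172.46, 180, 180, 180].

## Interface

Orientations are given as [roll, pitch, yaw] about the fixed x, y, z axes, in that order (R = Rz(yaw) Ry(pitch) Rx(roll)).
In Python, from plant import ctrl gives the robot as it stands.
- The arm moves only by the tool apply_moves, never from a script. Its argument "commands" is a list of rows, each a list of 3 entries, a list of its own where there are three numbers: the shift along the world's x, y, z in cm, then the turn about the world's z in rad, then the closure, from 0 (fully open) to 1 (shut). In form: [[[x, y, z], turn, jaw], ...]. A call has 1 to 20 rows; each row is the pose to reach, as a shift and turn from the pose commanded when the call began; what a row does not reach only later rows make up. A row lasts 1/12 s, in which the tool goes at most 41.7 mm and 7.16 degrees, less where a joint would pass 70% of its speed; a pose out of reach is approached as far as the arm can. A call with a gripper value outside its range is refused whole. The fingers move at their own pace and stop on an object; the grip force is fixed at half the most. Time passes only in rows, so rows that repeat a pose let the fingers close. It gives the time, the measured TCP pose, the force, the opening and the grip force at its end, in the units of the state.
- ctrl.get_obs(): the state, without advancing time (a new reading comes with each control period).
- ctrl.snapshot(name): name is "scene" or "side" or "wrist"; returns a dict with "img" (384x512x3 uint8, red, green, blue), "fx", "fy", "cx", "cy" (pixels), "dist_coeffs" ([k1, k2, p1, p2, k3] as OpenCV has them; the pictures are not rectified), "T" (4x4, takes a point from camera to world coordinates). Camera axes: x right, y up, looking along -z (the intrinsics and any distortion apply to the point x, -y, -z); pixel columns grow to the right and rows downward; lengths in m; the calibration is good to about 2 mm. A picture is of the moment at which its call begins. There is no depth.
- ctrl.close_job(): hands the job in; it is judged then, once.
Trained networks look in a picture, given as the dict that the camera call returned (one of the last four; its "shot" number tells which), for a name from the list of things; names that differ only in an ending like _2 or _b are one class to them, and where a whole thing is asked for, a point or a joint stands for the part that bears it (a point fixed in the world has none). Each returns a list of dicts, best first, with "score" (0 to 1); they miss things now and then, are a little off and sometimes report something else, mostly with a low value. They report only what shows in the picture. A call takes as long as a camera call. They do not tell look-alikes from the thing itself.
- ctrl.search_frame(picture, target): "at" ([column, row] in pixels, amid what is visible of it).
- ctrl.spot_point(picture, target): "at" ([column, row] in pixels: a listed point, or the origin of a listed thing).
The state is a dict: "clock": time; "joint_pos": joint angles; "qvel": joint speeds; "tau": joint torques, N m; "tool_pos": TCP position; "orientation": TCP orientation; "force": force on the tool from outside, world axes, zero at the start; "moment": the same for the moment, N m; "opening": finger opening in m; "gripper_force": force on a finger pad.
Only numpy, scipy, OpenCV 4.12 (cv2) and the standard library are available. Lean on these libraries where they do the work, as an engineer would, in place of code of your own. Each camera call takes 0.05 s, during which the arm holds its last target. There are 200 camera calls.

## Working session

There is one attempt and no reset: what is moved stays moved. The work goes in short steps, Python scripts to look and compute and a tool call to move; the robot and the scene stay as the last step left them, time stands still between calls to the robot, and variables do not carry over. Pictures are saved under pics/ and viewed, at most 10 in all, crops included, and the job is handed in when it is done.

Besides the shell and the picture viewer there is one more tool, called after ">>>" as name(argument=value, ...), one argument or row to a line, values as JSON. apply_moves: Moves the arm, as the interface text tells. Its arguments: {"type":"object","properties":{"commands":{"type":"array"}},"required":["commands"]}

```bash
mkdir -p pics
cat > h.py <<'E'
import numpy as np, cv2
from plant import ctrl
def ray(s,px):
    K=np.array([[s["fx"],0,s["cx"]],[0,s["fy"],s["cy"]],[0,0,1.]])
    u=cv2.undistortPoints(np.array([[px]],float),K,np.array(s["dist_coeffs"],float))[0,0]
    T=np.array(s["T"]); d=T[:3,:3]@np.array([u[0],-u[1],-1]); return T[:3,3],d/np.linalg.norm(d)
def atz(s,px,z):
    o,d=ray(s,px); return o+d*(z-o[2])/d[2]
def tri(L):
    A=np.zeros((3,3));b=np.zeros(3)
    for o,d in L:
        P=np.eye(3)-np.outer(d,d);A+=P;b+=P@o
    x=np.linalg.solve(A,b); return x,[np.linalg.norm((np.eye(3)-np.outer(d,d))@(x-o)) for o,d in L]
def proj(s,p):
    K=np.array([[s["fx"],0,s["cx"]],[0,s["fy"],s["cy"]],[0,0,1.]])
    T=np.linalg.inv(np.array(s["T"])); c=T[:3,:3]@np.array(p)+T[:3,3]
    return cv2.projectPoints(np.array([[c[0],-c[1],-c[2]]]),np.zeros(3),np.zeros(3),K,np.array(s["dist_coeffs"],float))[0][0,0]
E
python3 - <<'E'
from h import *
S={n:ctrl.snapshot(n) for n in("scene","side","wrist")}
cv2.imwrite("pics/a.png",cv2.cvtColor(np.hstack([S["scene"]["img"],S["side"]["img"]]),cv2.COLOR_RGB2BGR)[:, :] if 0 else cv2.cvtColor(S["scene"]["img"],cv2.COLOR_RGB2BGR))
cv2.imwrite("pics/b.png",cv2.cvtColor(S["side"]["img"],cv2.COLOR_RGB2BGR))
cv2.imwrite("pics/c.png",cv2.cvtColor(S["wrist"]["img"],cv2.COLOR_RGB2BGR))
Z=dict(tube=.005,dryer=.005,port_rim=.142,port_empty=.1,port_fitted=.1,selector_top=.132,glove_tube=.005)
for t,z in Z.items():
    for n in S:
        for r in ctrl.spot_point(S[n],t)[:3]:
            print(t,n,np.round(r["at"]),round(r["score"],2),atz(S[n],r["at"],z).round(3))
o=ctrl.get_obs();print(o["tool_pos"],o["orientation"],o["opening"],ctrl.nose_length,o["clock"])
for n in S: print(n,np.array(S[n]["T"])[:3,3].round(3))
E
```

```text
tube scene [194. 155.] 0.8 [ 0.464 -0.615  0.005]
tube scene [222. 181.] 0.7 [ 0.51  -0.354  0.005]
tube side [122. 272.] 0.75 [ 0.444 -0.658  0.005]
tube side [199. 233.] 0.74 [ 0.496 -0.354  0.005]
tube wrist [177. 264.] 0.83 [ 0.443 -0.653  0.005]
dryer scene [282. 228.] 0.7 [0.559 0.051 0.005]
dryer side [280. 192.] 0.73 [0.562 0.029 0.005]
port_rim scene [261. 190.] 0.83 [ 0.559 -0.066  0.142]
port_rim side [265. 178.] 0.68 [ 0.562 -0.06   0.142]
port_empty scene [259. 200.] 0.54 [ 0.573 -0.063  0.1  ]
port_empty side [263. 186.] 0.52 [ 0.557 -0.065  0.1  ]
port_fitted scene [293. 226.] 0.84 [0.594 0.13  0.1  ]
port_fitted scene [203. 200.] 0.7 [ 0.727 -0.229  0.1  ]
port_fitted scene [222. 180.] 0.57 [ 0.587 -0.27   0.1  ]
selector_top scene [282. 225.] 0.59 [0.644 0.113 0.132]
selector_top side [277. 158.] 0.6 [0.505 0.068 0.132]
glove_tube scene [235. 191.] 0.52 [ 0.522 -0.254  0.005]
glove_tube side [221. 222.] 0.6 [ 0.515 -0.258  0.005]
glove_tube side [277. 158.] 0.52 [0.398 0.185 0.005]
[ 0.27263593 -0.61746518  0.24354255] [ 1.79997961e+02 -7.32784864e-05 -1.56175431e+02] 0.08750437688639147 0.017 1.2
scene [1.395 0.664 1.076]
side [ 1.32  -0.841  1.145]
wrist [ 0.199 -0.651  0.384]
```

View pics/a.png

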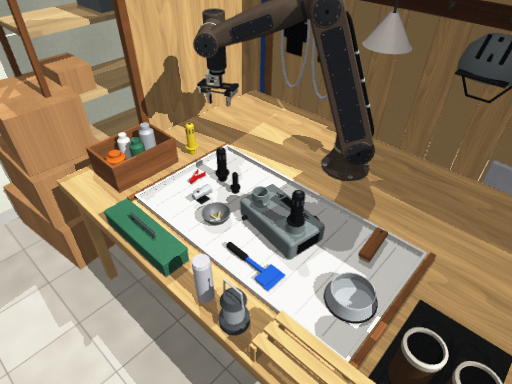

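View pics/b.png

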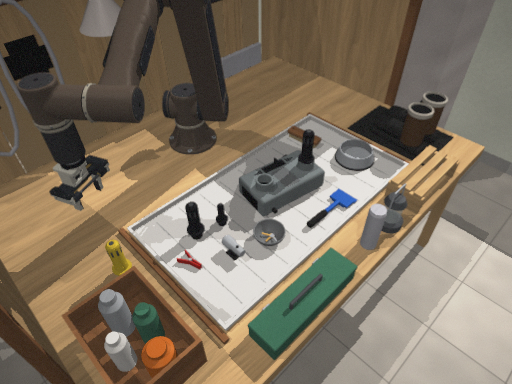

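The tall black tube stands in the tray at scene (222,163) and side (194,220). The yellow look-alike is outside the tray at scene (191,138). The empty port is at scene (261,190) and the fitted one at about (297,222). Next I'll zoom in.

Run:
```python
from h import *
S={n:ctrl.snapshot(n) for n in("scene","side")}
a=S["scene"]["img"][140:260,205:335];b=S["side"]["img"][120:240,180:330]
im=np.hstack([cv2.resize(a,None,fx=2.8,fy=2.8,interpolation=2),cv2.resize(b,None,fx=2.8,fy=2.8,interpolation=2)])
cv2.imwrite("pics/d.png",im[:,:,::-1]); print(im.shape)
# hypothesis check
for t in("tube","port_rim","port_fitted","glove_tube","selector_top","dryer"):
    print(t,[[ (np.round(r["at"],1).tolist(),round(r["score"],2)) for r in ctrl.spot_point(S[n],t)] for n in S],[[ (np.round(r["at"],1).tolist(),round(r["score"],2)) for r in ctrl.search_frame(S[n],t)] for n in S])
```

```text
(336, 784, 3)
tube [[([220.6, 181.4], 0.77), ([194.6, 156.3], 0.72)], [([197.5, 238.4], 0.88), ([122.7, 274.1], 0.72), ([268.5, 239.1], 0.4)]] [[([190.4, 141.7], 0.78), ([222.6, 165.1], 0.64)], [([118.3, 257.3], 0.8), ([197.8, 223.3], 0.78)]]
port_rim [[([260.1, 188.9], 0.8)], [([263.0, 179.3], 0.53)]] [[([261.0, 193.2], 0.81)], [([264.3, 184.5], 0.53), ([270.6, 231.0], 0.47)]]
port_fitted [[], [([306.3, 165.9], 0.73), ([352.2, 160.3], 0.32), ([268.7, 239.2], 0.25)]] [[([295.4, 216.1], 0.78)], [([310.8, 153.8], 0.76)]]
glove_tube [[([235.5, 191.4], 0.48)], [([223.4, 221.0], 0.68), ([302.3, 140.8], 0.61)]] [[], [([220.9, 215.5], 0.66)]]
selector_top [[], [([276.3, 157.3], 0.42)]] [[], [([276.1, 162.3], 0.37)]]
dryer [[([281.0, 231.9], 0.68)], [([282.4, 191.0], 0.63)]] [[([282.0, 222.9], 0.61)], [([278.8, 185.4], 0.59)]]
```

View pics/d.png

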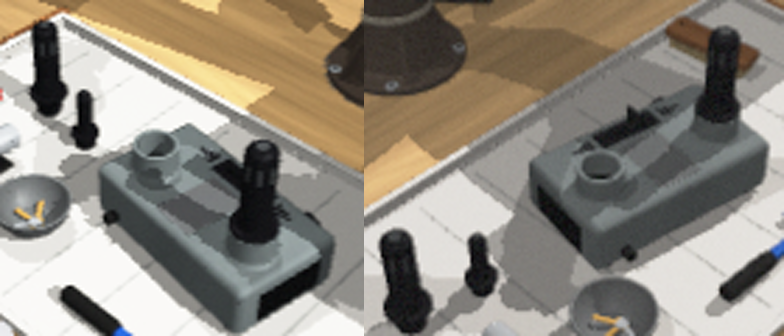

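>>> apply_moves(
  commands=[
    [[4,6,6],-0.12,0],
    [[8,12,6],-0.24,0],
    [[12,18,6],-0.36,0],
    [[14,23,6],-0.48,0],
    [[15,25,6],-0.57,0],
    [[15,25,6],-0.57,0],
    [[15,25,6],-0.57,0],
    [[15,25,6],-0.57,0],
    [[15,25,6],-0.57,0],
  ],
)

```text
clock: 3.25
tool_pos: [0.4244, -0.3647, 0.3046]
orientation: [-180.0, 0.1, 171.4]
force: [0.1, -1.0, -0.0]
opening: 0.0878
gripper_force: 0.0
```

Run:
```python
from h import *
S={n:ctrl.snapshot(n) for n in("wrist","scene","side")}
cv2.imwrite("pics/e.png",S["wrist"]["img"][:,:,::-1])
o=ctrl.get_obs();print(o["tool_pos"],o["orientation"],o["force"])
for t,z in dict(tube=.005,port_rim=.142,port_empty=.1,port_fitted=.1,selector_top=.132,glove_tube=.005,dryer=.005).items():
    for n in S:
        for r in ctrl.spot_point(S[n],t)[:2]:
            print(t,n,np.round(r["at"]),round(r["score"],2),atz(S[n],r["at"],z).round(3))
```

```text
[ 0.42260616 -0.36751442  0.3036591 ] [-1.79993217e+02  7.75727754e-03  1.71204453e+02] [ 1.25197182 -0.44104011 -0.62820773]
tube wrist [259. 195.] 0.85 [ 0.493 -0.368  0.005]
tube wrist [ 63. 194.] 0.68 [ 0.449 -0.651  0.005]
tube scene [220. 180.] 0.9 [ 0.513 -0.363  0.005]
tube scene [192. 156.] 0.69 [ 0.476 -0.617  0.005]
tube side [198. 235.] 0.6 [ 0.502 -0.363  0.005]
tube side [122. 269.] 0.59 [ 0.429 -0.651  0.005]
port_rim scene [262. 189.] 0.83 [ 0.55  -0.07   0.142]
port_rim scene [220. 178.] 0.41 [ 0.616 -0.244  0.142]
port_rim side [265. 181.] 0.7 [ 0.573 -0.07   0.142]
port_empty wrist [506. 241.] 0.58 [ 0.567 -0.071  0.1  ]
port_empty scene [260. 200.] 0.71 [ 0.567 -0.062  0.1  ]
port_empty side [266. 186.] 0.91 [ 0.563 -0.059  0.1  ]
port_fitted scene [348. 298.] 0.58 [0.722 0.448 0.1  ]
port_fitted scene [293. 225.] 0.57 [0.592 0.125 0.1  ]
selector_top wrist [302. 290.] 0.49 [ 0.569 -0.332  0.132]
selector_top side [276. 158.] 0.46 [0.501 0.063 0.132]
glove_tube wrist [339. 205.] 0.59 [ 0.525 -0.257  0.005]
glove_tube scene [235. 190.] 0.72 [ 0.518 -0.259  0.005]
glove_tube side [223. 224.] 0.6 [ 0.528 -0.261  0.005]
dryer scene [281. 229.] 0.92 [0.563 0.053 0.005]
dryer side [282. 193.] 0.85 [0.574 0.028 0.005]
```

View pics/e.png

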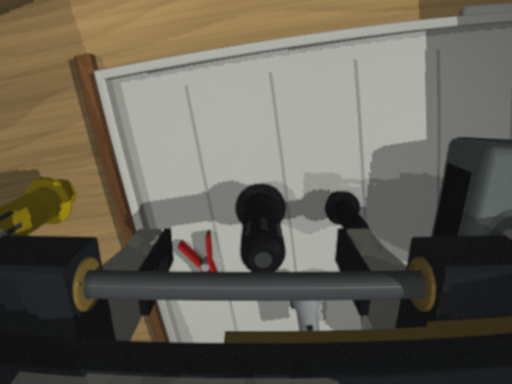

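Wrist view: tube flange at about (261,207) and dome at about (262,258). The clip, light and glove tube are around it, with the dryer edge on the right.

Run:
```python
from h import *
s=ctrl.snapshot("wrist");print(np.array(s["T"]).round(3))
for p,z in(((262,259),.177),((261,207),.047),((259,195),.005),((238,207),.047),((286,207),.047)): print(atz(s,p,z).round(4))
g=cv2.cvtColor(s["img"],cv2.COLOR_RGB2GRAY)
for r in (190,200,207,240,250,258): 
    w=np.where(g[r,225:300]<70)[0]+225; print(r,w.min(),w.max())
c=np.where(g[170:285,262]<70)[0]+170;print(c.min(),c.max(),[int(v) for v in g[255:285:2,262]])
```

```text
[[ 0.154 -0.943 -0.295  0.343]
 [ 0.988  0.147  0.045 -0.356]
 [ 0.001 -0.298  0.955  0.445]
 [ 0.     0.     0.     1.   ]]
[ 0.4941 -0.3715  0.177 ]
[ 0.4924 -0.3694  0.047 ]
[ 0.4899 -0.3709  0.005 ]
[ 0.4878 -0.3987  0.047 ]
[ 0.4974 -0.3374  0.047 ]
190 248 277
200 240 285
207 238 288
240 245 285
250 244 287
258 245 287
186 283 [40, 56, 57, 57, 57, 57, 55, 36, 27, 36, 40, 46, 54, 61, 65]
```

>>> apply_moves(
  commands=[
    [[3,0,0],0,0],
    [[6,0,-1],0,0],
    [[7.3,0,-4],0,0],
    [[7.3,0,-7],0,0],
    [[7.3,0,-10],0,0],
    [[7.3,0,-13],0,0],
    [[7.3,0,-15],0,0],
    [[7.3,0,-16.2],0,0],
    [[7.3,0,-16.2],0,0],
    [[7.3,0,-16.2],0,0],
    [[7.3,0,-16.2],0,0],
  ],
)

```text
clock: 5.42
tool_pos: [0.4963, -0.3679, 0.1427]
orientation: [-180.0, 0.1, 171.2]
force: [0.1, -0.5, 0.2]
opening: 0.0879
gripper_force: 0.0
```

Run:
```python
from h import *
o=ctrl.get_obs();print(o["tool_pos"],o["orientation"],o["force"])
a=ctrl.snapshot("wrist");b=ctrl.snapshot("side");c=ctrl.snapshot("scene")
f=lambda i:cv2.resize(i,(260,300),interpolation=2)
im=np.hstack([f(a["img"][150:350,150:380]),f(b["img"][165:265,150:237]),f(c["img"][110:210,180:267])])
cv2.imwrite("pics/f.png",im[:,:,::-1])
for s in(a,b,c): print(s["T"][0][3],[proj(s,(.496,-.367,z)).round(1).tolist() for z in(.005,.177)])
```

```text
[ 0.49629936 -0.36786083  0.14269693] [-1.79962429e+02  7.79634780e-02  1.71182222e+02] [ 0.06238347 -0.51328225  0.23594797]
0.41623551402817005 [[255.5, 180.5], [257.7, 304.0]]
1.3198658495784887 [[196.5, 234.9], [190.6, 204.0]]
1.395003068503665 [[222.6, 178.2], [220.7, 148.0]]
```

View pics/f.png

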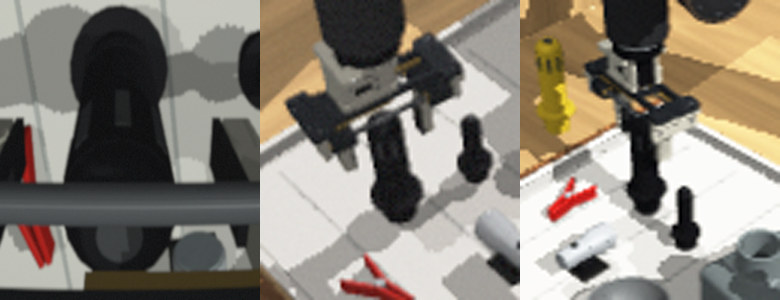

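The tube is between the fingers. The dome is about 3 mm off in the wrist view, so I'll shift by that and close.

>>> apply_moves(
  commands=[
    [[0.2,-0.3,0],0,0],
    [[0.2,-0.3,0],0,0],
    [[0.2,-0.3,0],0,0.3],
    [[0.2,-0.3,0],0,0.4],
    [[0.2,-0.3,0],0,0.5],
    [[0.2,-0.3,0],0,0.8],
    [[0.2,-0.3,0],0,0.8],
    [[0.2,-0.3,0],0,0.8],
    [[0.2,-0.3,0],0,0.8],
    [[0.2,-0.3,0],0,0.8],
    [[0.2,-0.3,0],0,0.8],
  ],
)

```text
clock: 6.48
tool_pos: [0.4976, -0.3704, 0.1415]
orientation: [180.0, -0.0, 171.2]
force: [-0.2, 0.2, -0.1]
opening: 0.0437
gripper_force: 29.9
```

>>> apply_moves(
  commands=[
    [[0,0,1],0,0.8],
    [[0,0,3],0,0.8],
    [[0,0,6],0,0.8],
    [[0,0,9],0,0.8],
    [[0,0,12],0,0.8],
    [[0,0,15],0,0.8],
    [[0,0,18],0,0.8],
    [[0,0,18],0,0.8],
    [[0,0,18],0,0.8],
    [[0,0,18],0,0.8],
  ],
)

```text
clock: 7.32
tool_pos: [0.4972, -0.3701, 0.3213]
orientation: [180.0, -0.0, 171.2]
force: [-0.1, 0.3, -2.5]
opening: 0.0438
gripper_force: 29.9
```

>>> apply_moves(
  commands=[
    [[-2,3,0],0,0.8],
    [[-3,6,0],0,0.8],
    [[-3,10,0],0,0.8],
    [[-3,14,0],0,0.8],
    [[-3,17,0],0,0.8],
    [[-3,18,0],0,0.8],
    [[-3,18,0],0,0.8],
    [[-3,18,0],0,0.8],
    [[-3,18,0],0,0.8],
    [[-3,18,0],0,0.8],
  ],
)

```text
clock: 8.15
tool_pos: [0.4675, -0.1913, 0.3209]
orientation: [-180.0, -0.1, 171.1]
force: [-0.5, 0.0, -2.3]
opening: 0.044
gripper_force: 30.0
```

Run:
```python
from h import *
S={n:ctrl.snapshot(n) for n in("wrist","scene","side")}
cv2.imwrite("pics/g.png",S["wrist"]["img"][:,:,::-1])
o=ctrl.get_obs();print(o["tool_pos"],o["orientation"],o["force"])
for t,z in dict(port_rim=.142,port_empty=.1,port_fitted=.1,selector_top=.132,dryer=.005).items():
    for n in S:
        for r in ctrl.spot_point(S[n],t)[:2]:
            print(t,n,np.round(r["at"],1),round(r["score"],2),atz(S[n],r["at"],z).round(3))
```

```text
[ 0.46748881 -0.19122422  0.32115394] [-1.79991958e+02 -4.85654491e-02  1.71085764e+02] [-0.07645745  0.27292872 -1.89525307]
port_rim wrist [377.4 237.9] 0.92 [ 0.563 -0.071  0.142]
port_rim scene [261.8 187.9] 0.83 [ 0.546 -0.074  0.142]
port_rim side [265.3 180.2] 0.8 [ 0.571 -0.068  0.142]
port_rim side [192.6 263.9] 0.69 [ 0.678 -0.505  0.142]
port_empty wrist [366.6 223.2] 0.82 [ 0.564 -0.069  0.1  ]
port_empty scene [258.9 200.8] 0.68 [ 0.576 -0.061  0.1  ]
port_empty side [264.8 186.8] 0.83 [ 0.565 -0.065  0.1  ]
port_empty side [304.9 163.8] 0.29 [0.587 0.153 0.1  ]
port_fitted wrist [418.1 185. ] 0.55 [ 0.525 -0.005  0.1  ]
port_fitted wrist [368.1 221.8] 0.34 [ 0.563 -0.067  0.1  ]
port_fitted scene [292.6 223.7] 0.84 [0.585 0.12  0.1  ]
port_fitted scene [258.6 187.1] 0.26 [ 0.513 -0.121  0.1  ]
port_fitted side [304.1 165.9] 0.97 [0.593 0.14  0.1  ]
selector_top wrist [489.  171.2] 0.95 [0.51  0.061 0.132]
selector_top side [278.2 160. ] 0.6 [0.516 0.064 0.132]
dryer wrist [413.1 183.6] 0.96 [0.558 0.033 0.005]
dryer scene [279.4 231.1] 0.84 [0.576 0.054 0.005]
dryer scene [294.5 225.4] 0.65 [0.508 0.078 0.005]
dryer side [280.5 190.9] 0.82 [0.561 0.035 0.005]
```

View pics/g.png

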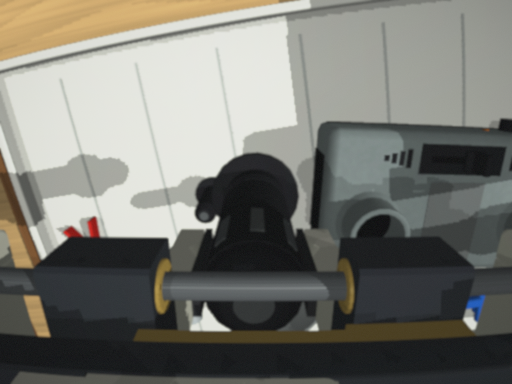

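The rim is partly hidden by the finger, with its centre at about (377,235). I'll move forward in x to see it whole.

>>> apply_moves(
  commands=[
    [[3,0,0],0,0.8],
    [[6,0,0],0,0.8],
    [[9,0,0],0,0.8],
    [[12,0,0],0,0.8],
    [[12,0,0],0,0.8],
    [[12,0,0],0,0.8],
    [[12,0,0],0,0.8],
    [[12,0,0],0,0.8],
  ],
)

```text
clock: 9.72
tool_pos: [0.587, -0.1905, 0.3218]
orientation: [180.0, 0.0, 171.2]
force: [-0.6, -0.1, -1.9]
opening: 0.0436
gripper_force: 30.0
```

Run:
```python
from h import *
s=ctrl.snapshot("wrist")
o=ctrl.get_obs();tp=o["tool_pos"];print(tp,o["orientation"])
im=s["img"].copy()
for t,z in dict(port_rim=.142,port_empty=.1,port_fitted=.1,selector_top=.132,dryer=.005).items():
    for r in ctrl.spot_point(s,t)[:2]:
        print(t,np.round(r["at"],1),round(r["score"],2),atz(s,r["at"],z).round(4))
# overlays: rim circle hypothesis, tube flange hypothesis
def circ(c,R,z,col):
    for a in np.linspace(0,6.283,60,endpoint=False):
        p=proj(s,(c[0]+R*np.cos(a),c[1]+R*np.sin(a),z)); x,y=np.round(p*1).astype(int)
        if 0<=x<512 and 0<=y<384: im[y,x]=col
circ((.563,-.070),.034,.142,(255,0,0)); circ((.563,-.070),.0275,.142,(255,0,0))
fz=tp[2]-.1415+.005
circ(tp,.0335,fz+.042,(0,255,0)); circ(tp,.021,fz,(0,255,0))
cv2.imwrite("pics/h.png",cv2.resize(im[60:260,180:512],None,fx=2.4,fy=2.4,interpolation=0)[:,:,::-1])
```

```text
[ 0.58697775 -0.19055758  0.3220848 ] [1.79997992e+02 3.55820420e-02 1.71161162e+02]
port_rim [371.3 126.3] 0.68 [ 0.5614 -0.0706  0.142 ]
port_rim [196.9 105.5] 0.6 [ 0.5162 -0.235   0.142 ]
port_empty [360.8 121. ] 0.62 [ 0.561  -0.0677  0.1   ]
port_fitted [361.3 121.9] 0.59 [ 0.562  -0.0672  0.1   ]
selector_top [488.8  50.5] 0.62 [0.5037 0.0585 0.132 ]
dryer [415.6 103.6] 0.72 [0.5619 0.0403 0.005 ]
```

View pics/h.png

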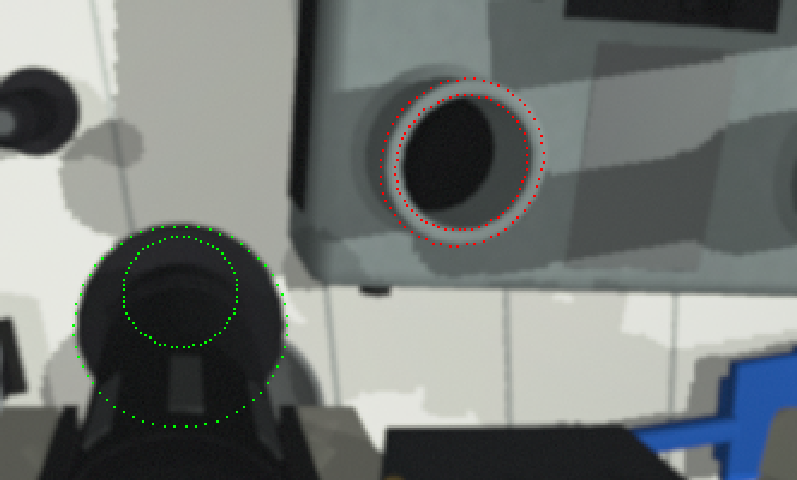

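The overlays fit the rim (centred at about (0.563, -0.0695)) and the held tube to within 1 mm. Next I'll move over the port and go down partway.

>>> apply_moves(
  commands=[
    [[-1,3,0],0,0.8],
    [[-2,6,0],0,0.8],
    [[-2.4,9,0],0,0.8],
    [[-2.4,11.5,0],0,0.8],
    [[-2.4,12.1,0],0,0.8],
    [[-2.4,12.1,0],0,0.8],
    [[-2.4,12.1,0],0,0.8],
    [[-2.4,12.1,-1.5],0,0.8],
    [[-2.4,12.1,-3],0,0.8],
    [[-2.4,12.1,-3.5],0,0.8],
    [[-2.4,12.1,-4],0,0.8],
    [[-2.4,12.1,-4.3],0,0.8],
    [[-2.4,12.1,-4.6],0,0.8],
    [[-2.4,12.1,-4.8],0,0.8],
    [[-2.4,12.1,-5],0,0.8],
    [[-2.4,12.1,-5],0,0.8],
    [[-2.4,12.1,-5],0,0.8],
  ],
)

```text
clock: 11.43
tool_pos: [0.5637, -0.0695, 0.2718]
orientation: [180.0, 0.0, 171.2]
force: [0.6, -0.4, -1.7]
opening: 0.0437
gripper_force: 30.0
```

Run:
```python
from h import *
S={n:ctrl.snapshot(n) for n in("wrist","scene","side")}
o=ctrl.get_obs();print(o["tool_pos"],o["orientation"],o["force"],o["moment"])
f=lambda i:cv2.resize(i,(260,320),interpolation=2)
im=np.hstack([f(S["wrist"]["img"][100:340,160:355]),f(S["scene"]["img"][120:220,220:301]),f(S["side"]["img"][100:210,215:305])])
cv2.imwrite("pics/i.png",im[:,:,::-1])
for t in["selector_top"]:
    for n in S:
        for r in ctrl.spot_point(S[n],t)[:2]: print(t,n,np.round(r["at"],1),round(r["score"],2),atz(S[n],r["at"],.132).round(4))
```

```text
[ 0.56374367 -0.06940165  0.27182697] [1.79993615e+02 2.25294912e-02 1.71173190e+02] [-0.00553668  0.37467811 -1.44070131] [-0.06784944  0.03824424 -0.01415271]
selector_top wrist [396.5  90.8] 0.85 [0.5046 0.0604 0.132 ]
selector_top side [275.5 162.9] 0.61 [0.5204 0.0425 0.132 ]
```

View pics/i.png

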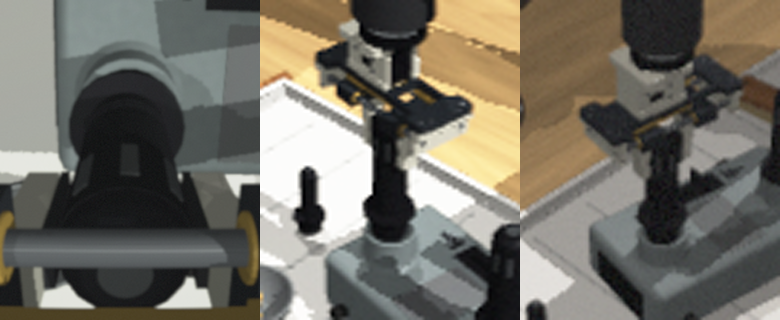

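The foot is inside the collar with no contact force. I'll ease it down.

>>> apply_moves(
  commands=[
    [[0,0,-0.3],0,0.8],
    [[0,0,-0.6],0,0.8],
    [[0,0,-0.9],0,0.8],
    [[0,0,-1.1],0,0.8],
    [[0,0,-1.3],0,0.8],
    [[0,0,-1.5],0,0.8],
    [[0,0,-1.7],0,0.8],
    [[0,0,-1.9],0,0.8],
    [[0,0,-2.0],0,0.8],
    [[0,0,-2.1],0,0.8],
    [[0,0,-2.2],0,0.8],
    [[0,0,-2.2],0,0.8],
    [[0,0,-2.2],0,0.8],
  ],
)

```text
clock: 12.82
tool_pos: [0.5636, -0.0695, 0.2496]
orientation: [-180.0, -0.0, 171.2]
force: [0.4, -0.9, -1.3]
opening: 0.0434
gripper_force: 30.0
```

>>> apply_moves(
  commands=[
    [[0,0,-0.1],0,0.8],
    [[0,0,-0.2],0,0.8],
    [[0,0,-0.25],0,0.8],
    [[0,0,-0.3],0,0.8],
    [[0,0,-0.35],0,0.8],
    [[0,0,-0.4],0,0.8],
    [[0,0,-0.4],0,0.8],
    [[0,0,-0.4],0,0.8],
  ],
)

```text
clock: 13.48
tool_pos: [0.5636, -0.0695, 0.2455]
orientation: [-180.0, -0.0, 171.2]
force: [0.7, -0.0, -1.8]
opening: 0.0433
gripper_force: 30.0
```

>>> apply_moves(
  commands=[
    [[0,0,-0.05],0,0.8],
    [[0,0,-0.1],0,0.8],
    [[0,0,-0.15],0,0.8],
    [[0,0,-0.15],0,0.8],
  ],
)

```text
clock: 13.82
tool_pos: [0.5638, -0.0695, 0.2445]
orientation: [180.0, 0.0, 171.2]
force: [-0.7, -1.0, 1.4]
opening: 0.0437
gripper_force: 30.0
```

>>> apply_moves(
  commands=[
    [[0,0,-0.05],0,0.8],
    [[0,0,-0.1],0,0.8],
    [[0,0,-0.1],0,0.8],
  ],
)

```text
clock: 14.07
tool_pos: [0.5641, -0.0695, 0.2444]
orientation: [180.0, 0.1, 171.2]
force: [-2.5, 1.6, 6.7]
opening: 0.0438
gripper_force: 30.0
```

It's seated: contact at z=0.2445, as computed. I'll release and rise straight up.

>>> apply_moves(
  commands=[
    [[0,0,0.05],0,0.8],
    [[0,0,0.05],0,0.4],
    [[0,0,0.05],0,0],
    [[0,0,0.05],0,0],
    [[0,0,0.05],0,0],
    [[0,0,0.05],0,0],
    [[0,0,0.05],0,0],
    [[0,0,1],0,0],
    [[0,0,3],0,0],
    [[0,0,6],0,0],
    [[0,0,9],0,0],
    [[0,0,9],0,0],
    [[-6,3,9],0,0.5],
    [[-9,7,9],0,1],
    [[-10,9,9],0,1],
    [[-10,9,9],0,1],
    [[-10,9,9],0,1],
    [[-10,9,9],0,1],
  ],
)

```text
clock: 15.57
tool_pos: [0.4635, 0.0211, 0.3342]
orientation: [179.9, 0.1, 171.3]
force: [0.2, -0.7, 0.8]
opening: 0.0533
gripper_force: 0.0
```

Run:
```python
from h import *
S={n:ctrl.snapshot(n) for n in("wrist","scene","side")}
o=ctrl.get_obs();print(o["tool_pos"],o["orientation"],o["force"],o["opening"])
f=lambda i:cv2.resize(i,(260,320),interpolation=2)
im=np.hstack([f(S["scene"]["img"][140:260,230:328]),f(S["side"]["img"][110:230,225:323])])
w=cv2.resize(S["wrist"]["img"],(270,320)) if 0 else cv2.resize(S["wrist"]["img"],(280,210))
w=np.vstack([w,np.zeros((110,280,3),np.uint8)])
cv2.imwrite("pics/j.png",np.hstack([im,w])[:,:,::-1])
for t in["selector_top"]:
    for n in S:
        for r in ctrl.spot_point(S[n],t)[:2]: print(t,n,np.round(r["at"],1),round(r["score"],2),atz(S[n],r["at"],.132).round(4))
```

```text
[0.46412373 0.02009723 0.33313756] [-1.79989289e+02 -5.73967852e-04  1.71125308e+02] [-0.70852408 -0.97028942 -0.1784609 ] 0.041652345278608054
selector_top wrist [293.1 195.1] 0.92 [0.5047 0.0583 0.132 ]
selector_top side [276.9 159.1] 0.42 [0.5079 0.0641 0.132 ]
```

View pics/j.png

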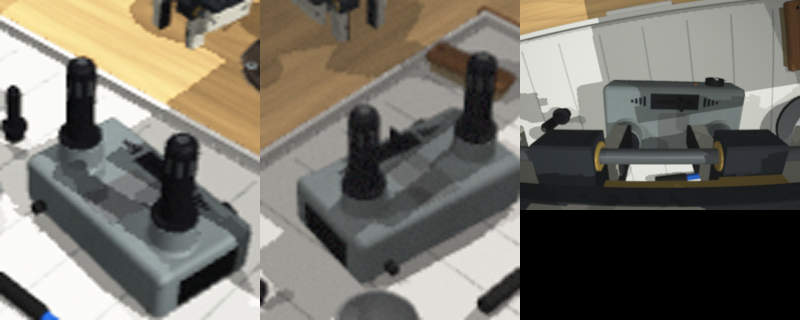

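The tube sits upright with its flange on the collar. The selector fin is at about (0.5045, 0.0585), near q=+0.011, and has to go to the right. I'll place the closed fingers left of the fin.

>>> apply_moves(
  commands=[
    [[2,4,0],-0.02,1],
    [[4.3,7.5,0],-0.02,1],
    [[4.3,7.5,0],-0.02,1],
    [[4.3,7.5,-4],-0.02,1],
    [[4.3,7.5,-8],-0.02,1],
    [[4.3,7.5,-12],-0.02,1],
    [[4.3,7.5,-15],-0.02,1],
    [[4.3,7.5,-17],-0.02,1],
    [[4.3,7.5,-18.5],-0.02,1],
    [[4.3,7.5,-19.5],-0.02,1],
    [[4.3,7.5,-20],-0.02,1],
    [[4.3,7.5,-20],-0.02,1],
    [[4.3,7.5,-20],-0.02,1],
  ],
)

```text
clock: 16.95
tool_pos: [0.5072, 0.0955, 0.1336]
orientation: [180.0, 0.0, 170.0]
force: [0.3, 0.3, 0.7]
opening: 0.0004
gripper_force: 0.0
```

Run:
```python
from h import *
s=ctrl.snapshot("wrist");b=ctrl.snapshot("side")
o=ctrl.get_obs();print(o["tool_pos"],o["orientation"],o["force"],o["opening"])
f=lambda i:cv2.resize(i,(400,400),interpolation=2)
cv2.imwrite("pics/k.png",np.hstack([cv2.resize(s["img"],(400,400)),f(b["img"][100:200,235:335])])[:,:,::-1])
for r in ctrl.spot_point(s,"selector_top")[:2]: print(np.round(r["at"],1),round(r["score"],2),atz(s,r["at"],.132).round(4))
```

```text
[0.5073513  0.09578866 0.13413513] [1.79937487e+02 8.67039163e-02 1.70020149e+02] [-0.1513909   0.18578604 -0.74510015] 0.0001755148352459663
```

View pics/k.png

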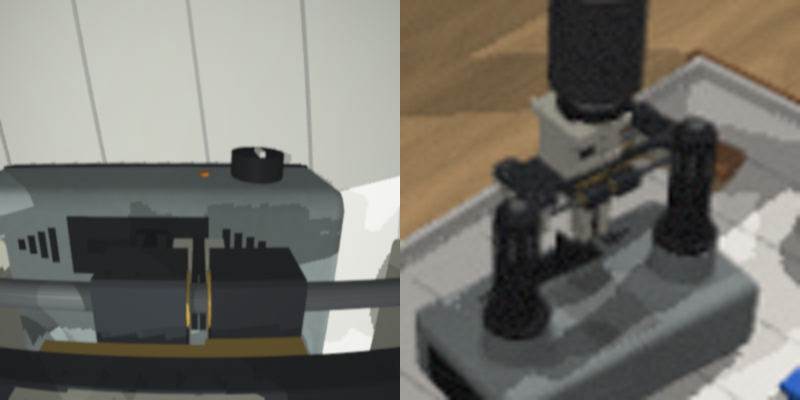

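The fingers are left of the fin and touch nothing. I'll lower 3 mm and push right, watching the force.

>>> apply_moves(
  commands=[
    [[0,0,-0.3],0,1],
    [[0,0,-0.3],0,1],
    [[-0.1,-0.6,-0.3],0,1],
    [[-0.2,-1.2,-0.3],0,1],
    [[-0.3,-1.7,-0.3],0,1],
    [[-0.4,-2.2,-0.3],0,1],
    [[-0.5,-2.7,-0.3],0,1],
    [[-0.6,-3.2,-0.3],0,1],
    [[-0.6,-3.6,-0.3],0,1],
    [[-0.7,-4.0,-0.3],0,1],
    [[-0.7,-4.0,-0.3],0,1],
  ],
)

```text
clock: 18.02
tool_pos: [0.4994, 0.0547, 0.1301]
orientation: [-180.0, -0.0, 170.0]
force: [-0.2, 0.1, -0.1]
opening: 0.0005
gripper_force: 0.0
```

>>> apply_moves(
  commands=[
    [[0,-0.3,0],0,1],
    [[-0.1,-0.6,0],0,1],
    [[-0.1,-0.8,0],0,1],
    [[-0.1,-0.8,0],0,1],
  ],
)

```text
clock: 18.35
tool_pos: [0.4984, 0.0472, 0.13]
orientation: [-180.0, -0.0, 170.0]
force: [0.7, 0.6, 0.2]
opening: 0.0004
gripper_force: 0.3
```

>>> apply_moves(
  commands=[
    [[0,-0.2,0],0,1],
    [[-0.1,-0.4,0],0,1],
    [[-0.1,-0.6,0],0,1],
  ],
)

```text
clock: 18.6
tool_pos: [0.4979, 0.0423, 0.1301]
orientation: [179.9, 0.0, 170.0]
force: [-4.8, 18.2, 2.9]
opening: -0.0
gripper_force: 8.1
```

>>> apply_moves(
  commands=[
    [[0,-0.1,0],0,1],
    [[0,-0.2,0],0,1],
    [[0,-0.3,0],0,1],
  ],
)

```text
clock: 18.85
tool_pos: [0.498, 0.042, 0.1302]
orientation: [179.6, 0.1, 170.0]
force: [-7.9, 26.6, 4.4]
opening: 0.0003
gripper_force: 12.9
```

Run:
```python
from h import *
for n in("wrist","side"):
    s=ctrl.snapshot(n)
    for r in ctrl.spot_point(s,"selector_top")[:2]: print(n,np.round(r["at"],1),round(r["score"],2),atz(s,r["at"],.132).round(4))
print(ctrl.get_obs()["force"])
```

```text
[-7.41850922 22.13944086  2.34700616]
```

The push stalled firmly at y=0.042 with 26 N, against 2 N of friction, which matches the end stop. I'll back off, rise and verify.

>>> apply_moves(
  commands=[
    [[0.1,0.6,0],0,1],
    [[0.3,1.5,0],0,1],
    [[0.3,1.5,2],0,1],
    [[0.3,1.5,6],0,1],
    [[0.3,1.5,10],0,1],
    [[0.3,1.5,14],0,1],
    [[0.3,1.5,18],0,1],
    [[-2,0,20.5],0,0.6],
    [[-4,-2,20.5],0,0.2],
    [[-4,-2,20.5],0,0],
    [[-4,-2,20.5],0,0],
    [[-4,-2,20.5],0,0],
    [[-4,-2,20.5],0,0],
  ],
)

```text
clock: 20.13
tool_pos: [0.4579, 0.0186, 0.3345]
orientation: [-179.9, -0.1, 170.0]
force: [0.3, -0.2, 0.8]
opening: 0.0351
gripper_force: 0.0
```

Run:
```python
from h import *
for n in("wrist","side","scene"):
    s=ctrl.snapshot(n)
    for t,z in(("selector_top",.132),("tube",.108),("port_fitted",.1),("glove_tube",.005)):
        for r in ctrl.spot_point(s,t)[:2]: print(t,n,np.round(r["at"],1),round(r["score"],2),atz(s,r["at"],z).round(4))
o=ctrl.get_obs();print(o["tool_pos"],o["force"],o["clock"])
```

```text
selector_top wrist [265.2 199.1] 0.94 [0.4986 0.0236 0.132 ]
port_fitted wrist [363.4 246.7] 0.73 [0.5958 0.1366 0.1   ]
glove_tube wrist [ 87.9 212.8] 0.71 [ 0.5176 -0.2578  0.005 ]
tube side [267.8 185.9] 0.79 [ 0.5753 -0.0588  0.108 ]
tube side [121.6 273.2] 0.76 [ 0.5237 -0.6776  0.108 ]
port_fitted side [305.7 166.1] 0.62 [0.5988 0.1438 0.1   ]
glove_tube side [221.9 222.7] 0.68 [ 0.5186 -0.2581  0.005 ]
glove_tube side [192.3 264.5] 0.45 [ 0.5921 -0.462   0.005 ]
selector_top scene [289.2 197.1] 0.56 [0.5042 0.0355 0.132 ]
tube scene [260.7 197.1] 0.79 [ 0.5613 -0.0649  0.108 ]
tube scene [193.3 154.6] 0.68 [ 0.5538 -0.499   0.108 ]
port_fitted scene [293.8 228.5] 0.94 [0.6017 0.1385 0.1   ]
port_fitted scene [288.2 196.8] 0.69 [0.4754 0.0101 0.1   ]
glove_tube scene [236.3 191.8] 0.54 [ 0.522  -0.2483  0.005 ]
[0.45763859 0.01853713 0.33510811] [ 0.20007775  0.5432234  -0.41316419] 20.8833
```

```bash
python3 -c "
from plant import ctrl
print(ctrl.close_job())"
```

```text
the job is handed in; nothing more can be done
None
```

I handed the job in at about 21 s: the tube stands in the empty right-hand port with its flange on the collar, and the selector is pushed right until it stalled, taken as its end stop; the other things were not touched.

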